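# Pry the stuck ink keeper open a crack and hold it

## Robot

A 6-joint arm with a two-finger parallel gripper is mounted at the origin on the work surface. World frame = base frame: x ahead of the robot, y to its left, z up, the work surface at z = 0. Lengths are in m, angles in rad, forces in N, time in s.
With the tool pointing down it reaches from about 0.425 to 0.95 m from the base axis. Payload 3.5 kg.
Tool frame: the origin (TCP) lies at the very end of the fingers, on their centre line; the grasp point (between the pads) lies 19 mm behind it (ctrl.grip_point_offset is the distance from the TCP to the grasp point, in m); z points along the fingers, y is the line along which they close (so a half turn about z gives the same grasp; the last joint's range is limited). The gripper opens to 85 mm and grips with 20 to 120 N. Pads are 22 mm wide; open, the fingers measure 114 mm over their backs; the gripper's body (76 mm by 85 mm) begins 54 mm behind the grasp point. The pads swing forward as they close: fully open they stand 13 mm farther back than shut.
Start: joints at [-1.479, 0.286, 1.577, -0, 1.279, -0.15], TCP at [0.162, -0.655, 0.231] pointing down, gripper open.
Joint ranges: [-2.77, 2.77], [-0.9, 2.22], [0.21, 2.48], [-1.53, 4.67], [0.24, 2.81], [-2.84, 2.84]. Speed limits (rad/s): [2.79, 2.79, 3.14, 3.14, 3.14, 3.14].

## Interface

Orientations are given as a unit quaternion [x, y, z, w].
In Python, from plant import ctrl gives the robot as it stands. The module is installed in compiled form; this text tells all that it offers.
- The arm moves only by the shell command python3 -m pendant 'ROWS' [OPENING] [FORCE]. ROWS is JSON, a list of rows, each an object of numbers: "dx", "dy", "dz": the shift along the tool's x, y, z in cm; "twist": the turn about the tool's z in degrees. A call has 1 to 10 rows; each row is the pose to reach, as a shift and turn from the pose commanded when the call began, along the tool's axes at that moment; what a row does not reach only later rows make up. A row lasts 1/8 s, in which the tool goes at most 62.5 mm and 10.7 degrees, less where a joint would pass 70% of its speed; a pose out of reach is approached as far as the arm can. A call with a gripper value outside its range is refused whole. OPENING is the opening in per cent of the stroke, from 0 (shut) to 100 (fully open), set as the call begins (- or left out, the last holds). The fingers move at their own pace and stop on an object; FORCE is the grip in N (left out, the last holds). Time passes only in rows, so rows that repeat a pose let the fingers close. It gives the time, the measured TCP pose, the force, the opening and the grip force at its end, in the units of the state.
- ctrl.get_state(): the state, without advancing time (a new reading comes with each control period).
- ctrl.read_camera(name): name is "scene" or "top" or "wrist"; returns a dict with "img" (420x560x3 uint8, red, green, blue), "depth" (420x560 float32, m along the optical axis (not along the pixel's ray), 0 where there is no reading), "camera_matrix" (3x3 intrinsics, pixels), "xyz" and "rotation" of the camera in the world; the wrist camera has in their place "tool_from_camera" (4x4, takes a point from camera to tool coordinates, whose origin is the TCP and whose axes are the flange's). Camera axes: x right, y up, looking along -z (the intrinsics and any distortion apply to the point x, -y, -z); pixel columns grow to the right and rows downward; lengths in m; the calibration is good to about 2 mm. A picture is of the moment at which its call begins: read the wrist's pose just before it.
- ctrl.sign_off(): hands the job in; it is judged then, once.
The state is a dict: "time": time; "qpos": joint angles; "dq": joint speeds; "joint_efforts": joint torques, N m; "eef_pos": TCP position; "tcp_rot": TCP orientation; "contact_force": force on the tool from outside, world axes, zero at the start; "wrist_torque": the same for the moment, N m; "opening": opening from 0.0 (shut) to 1.0 (fully open); "finger_force": force on a finger pad.
Only numpy, scipy, OpenCV 4.12 (cv2) and the standard library are available. Lean on these libraries where they do the work, as an engineer would, in place of code of your own. Each camera call takes 0.05 s, during which the arm holds its last target. There are 200 camera calls.

## Task

Take the ink knife from its rest, put its blade under the front lip of the ink keeper's lid and pry the lid up until the sticky seal lets go. Then keep the lid just ajar on the blade, its front lip about 2 cm up, and finish like that, the gripper still holding the knife up with the lid resting on its blade. Touch the lid only with the knife, never let it fly wide open, and leave the spray bottle, the roller and the ink jar where they are.

Things in the scene. Friction and masses are not known exactly. Their poses are not given: they have to be found in the camera images.
- knife_grip (a point): Point on the handle axis of the loose ink knife (short scraper, 90 g), about its centre of mass: the place to grip. Dark wooden bar with flat upright sides, 16 mm wide (y), 24 mm high (z), from 70 mm behind this point (-x) to 25 mm ahead (+x); then a steel blade at mid-height, 24 mm wide, 3 mm thick, tip at 70 mm. At the start it lies level, this point 47 mm above the table.
- knife_tip (a point): End of the ink knife's blade, mid-thickness, 70 mm along +x from knife_grip; axes as the knife's.
- rest: Fixed pale wooden knife rest, base 130 x 60 x 10 mm, with two cradles 10 mm thick, 50 mm behind (under the handle, cheeks up to 41 mm above the table) and 50 mm ahead (under the blade, up to 52 mm) of the knife's grip point; the 90 mm between them is free for the fingers. Origin on the table under the grip point; x is the blade's direction.
- keeper: Ink keeper: grey steel box with a blue lid, screwed to the table, 140 (x) x 160 (y) x 67 mm high without the lid. Origin under the centre of its underside; -x is its front, the side of the lip; feet stick out 19 mm at the two sides.
- lip (a point): Middle of the lid's front edge, on its underside, 67 mm above the table when shut; moves with the lid. x points back to the hinge, 160 mm away. Lid 6 mm thick, 168 mm wide; its yellow lip overhangs the front wall by 16 mm. Under it a steel bead stands out 6 mm from the wall, top 55 mm above the table: a slot 12 mm high for the blade.
- lid (a joint): Lid angle in rad, 0 shut, growing as the front lip rises (0.1 rad: 16 mm); hinge along the rear top edge. A sticky seal holds it: the lift needed at the lip peaks at about 5 N within the first 0.01 rad (1 N of it the lid's 200 g), falls to 3 N at 0.02, 2.4 N at 0.05 and 1.8 N at 0.12 rad. Let go, the lid falls shut and sticks again.
- spray: Bystander: white spray bottle, loose, 76 mm diameter, 209 mm high; origin under its centre.
- brayer: Bystander: ink roller, loose, lying down, rubber roll 50 mm diameter and 100 mm long, handle reaching 145 mm to its -x; origin on the table under the roll's centre.
- jar: Bystander: small ink jar with black cap, loose, 56 mm diameter, 65 mm high; origin under its centre.
Not all that is in view belongs to the job. Of the things like the rest, leave any that is orange or pink; of the rest the larger one is meant.

How it is judged:
By the outcome, as a careful person would: the job done as asked, in the order asked, and still so for the second after the job is handed in, while the arm keeps its last pose, push and grip.
It also fails if it takes over 45 s, if anything falls off the work surface, if the arm or the gripper's body presses on something with over 40 N, if the wrist force passes 120 N, or if a joint passes its speed limit or range.

## Working session

There is one attempt and no reset: what is moved stays moved. The work goes in short steps, Python scripts to look and compute and a shell command to move; the robot and the scene stay as the last step left them, time stands still between calls to the robot, and variables do not carry over. Pictures are saved under pics/ and viewed, at most 10 in all, crops included, and the job is handed in when it is done.

```bash
mkdir -p pics
cat > h.py <<'E'
from plant import ctrl
import numpy as np, cv2
from scipy.spatial.transform import Rotation as R
def cam(n):
    s=ctrl.get_state(); c=ctrl.read_camera(n)
    K=np.array(c["camera_matrix"])
    if n=="wrist":
        T=np.array(c["tool_from_camera"]); Rt=R.from_quat(s["tcp_rot"]).as_matrix()
        Rw=Rt@T[:3,:3]; t=Rt@T[:3,3]+np.array(s["eef_pos"])
    else:
        t=np.array(c["xyz"]); r=np.array(c["rotation"]); Rw=r if r.shape==(3,3) else R.from_quat(r).as_matrix()
    return c["img"],c["depth"],K,Rw,t
def cloud(d,K,Rw,t):
    v,u=np.mgrid[:d.shape[0],:d.shape[1]]
    P=np.stack([(u-K[0,2])/K[0,0]*d,-(v-K[1,2])/K[1,1]*d,-d],-1)
    return P@Rw.T+t
def save(n,img): cv2.imwrite(n,img[...,::-1])
E
python3 - <<'E'
from h import *
for n in ("scene","top"):
    i,d,K,Rw,t=cam(n); save(f"pics/{n}.png",i); np.savez(f"{n}.npz",i=i,d=d,P=cloud(d,K,Rw,t)); print(n,t,Rw[:,2])
s=ctrl.get_state(); print(s); c=ctrl.read_camera("top"); print({k:v for k,v in c.items() if k not in("img","depth")})
E
```

```text
scene [ 1.67824912 -0.16870218  1.00863401] [ 0.73954973 -0.11903161  0.66249353]
top [0.46164811 0.01651544 1.50662559] [-0.11079849 -0.00153869  0.9938417 ]
{'time': 0.1, 'qpos': array([-1.47902539e+00,  2.87138269e-01,  1.57806493e+00, -5.33222699e-06,
        1.27861398e+00, -1.49991429e-01]), 'dq': array([ 0.00143475, -0.00075974, -0.00423781, -0.00118302,  0.00160635,
        0.00023307]), 'joint_efforts': array([ 5.49028409e-04, -4.07297766e+01, -2.93696612e+01, -1.79453082e-04,
        3.43712010e-03,  1.30405024e-05]), 'eef_pos': array([ 0.16158089, -0.65474478,  0.23002612]), 'tcp_rot': array([ 9.92702055e-01,  1.20587695e-01,  2.98224791e-05, -1.11186536e-03]), 'contact_force': array([ 0.44844264, -0.16107516, -0.60233328]), 'wrist_torque': array([ 0.01654004, -0.06150727, -0.00801487]), 'finger_force': 0.0, 'opening': 1.0002043566822025}
{'camera_matrix': array([[543.5518825 ,   0.        , 277.55524057],
       [  0.        , 543.5518825 , 205.50364718],
       [  0.        ,   0.        ,   1.        ]]), 'xyz': array([0.46164811, 0.01651544, 1.50662559]), 'rotation': array([-0.03980785,  0.03865856,  0.70655324, -0.70548094])}
```

View pics/scene.png

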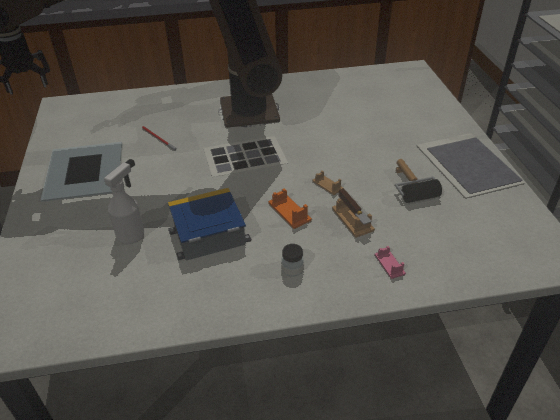

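View pics/top.png

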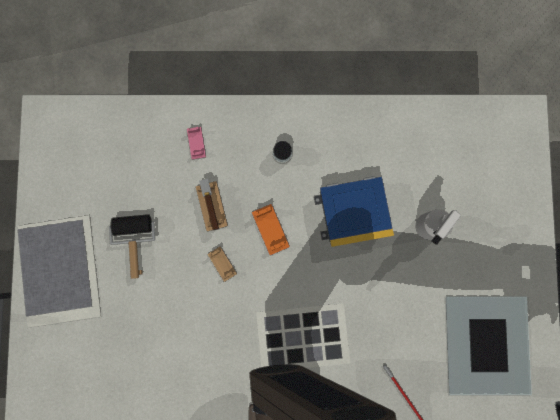

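The scene shows four rest-like things. In the top view they are the large wooden rest with the knife at (211,205), a small wooden one at (222,264), an orange one at (270,229) and a pink one at (196,142). I choose the large wooden one. The keeper is at (357,210) with its yellow lip facing the robot. The spray bottle is at (440,225), the jar at (283,150) and the roller at (132,226).

Run:
```python
from h import *
D=np.load("top.npz"); i,P=D["i"],D["P"]; h=cv2.cvtColor(i,cv2.COLOR_RGB2HSV)
def box(u0,u1,v0,v1):
    m=np.zeros(i.shape[:2],bool); m[v0:v1,u0:u1]=1; return m
print("table z",np.median(P[300:330,180:240,2]), "corner pts",P[205,211],P[210,357])
def fit(n,m):
    q=P[m]; q=q[np.isfinite(q).all(1)]; c=np.median(q,0); r=cv2.minAreaRect((q[:,:2]*1000).astype(np.float32)); print(n,m.sum(),c.round(4),"rect mm",np.round(r[0],1),np.round(r[1],1),round(r[2],1))
z=P[...,2]
fit("rest+knife",box(185,240,172,240)&(z>.02))
fit("rest base",box(185,240,172,240)&(z>.006))
fit("handle",box(185,240,172,240)&(z>.05)&(h[...,2]<75))
fit("knife hi",box(185,240,172,240)&(z>.054))
fit("lid",box(310,400,170,250)&(z>.065))
fit("yellow",box(310,400,220,250)&(h[...,0]>15)&(h[...,0]<35)&(h[...,1]>150))
for n,b in dict(spray=(415,465,200,250),jar=(270,295,135,165),orange=(250,292,202,256),small=(205,240,245,285)).items():
    fit(n,box(*b)&(z>.015))
c=i[165:250,175:260]; save("pics/crop.png",cv2.resize(c,None,fx=6,fy=6,interpolation=cv2.INTER_CUBIC))
```

```text
table z 0.0009683060364414908 corner pts [0.62400541 0.19641271 0.06501792] [ 0.60913048 -0.19181756  0.07312622]
rest+knife 488 [0.6326 0.2025 0.0536] rect mm [558.3 147.4] [314.4  83.6] 38.7
rest base 1167 [0.6295 0.1996 0.0137] rect mm [606.1 138.4] [324.9 193.1] 70.9
handle 192 [0.6044 0.1964 0.0592] rect mm [540.2 131.2] [272.7  53.9] 44.4
knife hi 237 [0.6083 0.1977 0.0596] rect mm [559.3 143.3] [311.5  73.2] 39.2
lid 3866 [ 0.606  -0.1887  0.0747] rect mm [ 589.1 -118.5] [176.2 327. ] 15.0
yellow 390 [ 0.5373 -0.2034  0.0745] rect mm [ 517.1 -131.5] [ 29.8 314.7] 15.1
spray 1034 [ 0.5662 -0.3775  0.1314] rect mm [ 501.8 -211.3] [ 79.3 455.8] 19.9
jar 372 [0.7687 0.0066 0.0641] rect mm [630.6   7.6] [ 55.4 338.1] 89.5
orange 255 [0.5574 0.0369 0.035 ] rect mm [544.8  32.8] [166.2  58.4] 22.3
small 75 [0.473  0.1661 0.0304] rect mm [453.4 116.4] [187.5  70.9] 74.0
```

View pics/crop.png

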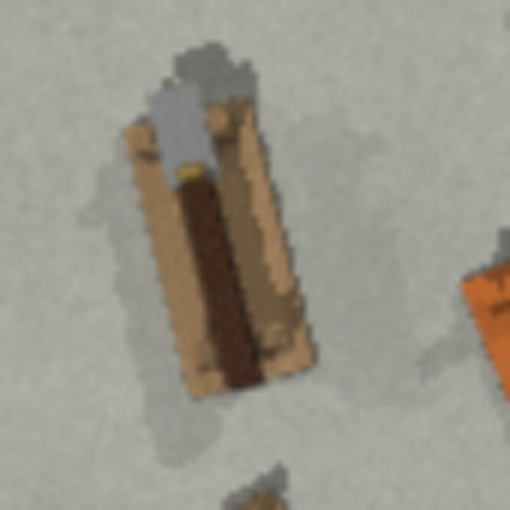

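The crop shows the larger wooden rest, with the knife's dark handle on it and the blade pointing up-left (away from the robot). I'll fit the poses by projecting image masks onto planes of known height.

```bash
cat >> h.py <<'E'
def onplane(uv,K,Rw,t,z):
    uv=np.asarray(uv,float).reshape(-1,2)
    r=np.c_[(uv[:,0]-K[0,2])/K[0,0],-(uv[:,1]-K[1,2])/K[1,1],-np.ones(len(uv))]@Rw.T
    return t+r*((z-t[2])/r[:,2])[:,None]
def rect(n,m,K,Rw,t,z):
    k,l,st,_=cv2.connectedComponentsWithStats(m.astype(np.uint8)); j=1+st[1:,4].argmax()
    v,u=np.where(l==j); q=onplane(np.c_[u,v],K,Rw,t,z)
    r=cv2.minAreaRect((q[:,:2]*1000).astype(np.float32)); p=cv2.boxPoints(r)
    print(n,len(u),"c",np.round(r[0],1),"size",np.round(r[1],1),"ang",round(r[2],2),"median",(1000*np.median(q[:,:2],0)).round(1)); return r,q
E
python3 - <<'E'
from h import *
i,d,K,Rw,t=cam("top"); h=cv2.cvtColor(i,cv2.COLOR_RGB2HSV); P=cloud(d,K,Rw,t)
def box(u0,u1,v0,v1):
    m=np.zeros(i.shape[:2],bool); m[v0:v1,u0:u1]=1; return m
print(h[210,212],h[205,210],h[240,365],h[200,350],i[210,212])
b=box(185,240,172,240)
rect("handle",b&(h[...,2]<85)&(P[...,2]>.045),K,Rw,t,.059)
wood=b&(h[...,1]>70)&(P[...,2]>.004)
rect("rest",wood,K,Rw,t,.01)
L=box(305,405,165,255)
y=L&(h[...,0]>15)&(h[...,0]<35)&(h[...,1]>120)
rect("yellow",y,K,Rw,t,.073)
rect("lid",y|(L&(h[...,0]>100)&(h[...,0]<125)&(h[...,1]>120)),K,Rw,t,.073)
q=P[210:215,360:365].reshape(-1,3); print("lidz",np.median(q[:,2]))
E
```

```text
[ 10 135  66] [ 11 135  64] [ 22 142 111] [107 160 102] [66 43 31]
handle 216 c [606.7 196.9] size [96.9 17. ] ang 14.18 median [605.8 196.9]
rest 872 c [628.3 203.2] size [128.9  58.5] ang 14.48 median [621.8 200.4]
yellow 421 c [ 536.3 -203.2] size [ 17.9 167.5] ang 10.18 median [ 537.5 -203.8]
lid 3635 c [ 605.8 -190.6] size [159.2 168. ] ang 10.16 median [ 606.5 -189.3]
lidz 0.0767365839196692
```

The knife grip is at about (0.628, 0.203) with yaw 14.3°. The lip middle is at about (0.527, -0.205) with yaw 10.2°. The tool yaw is 13.9°, already close to the knife's. I'm setting out above the knife.

```bash
python3 -m pendant '[{"dx":2,"dy":-2},{"dx":5,"dy":-6},{"dx":9,"dy":-10},{"dx":13,"dy":-14},{"dx":17,"dy":-18},{"dx":21,"dy":-22.5},{"dx":25,"dy":-27},{"dx":29,"dy":-31.5},{"dx":33,"dy":-36},{"dx":37,"dy":-40.4}]' 60 
python3 -m pendant '[{"dx":4,"dy":-4.4},{"dx":8,"dy":-8.8},{"dx":12,"dy":-13,"dz":1},{"dx":16,"dy":-17.5,"dz":2},{"dx":20,"dy":-22,"dz":3.5},{"dx":24,"dy":-26.5,"dz":5},{"dx":27,"dy":-30,"dz":6},{"dx":28.8,"dy":-31.6,"dz":7},{"dx":28.8,"dy":-31.6,"dz":7},{"dx":28.8,"dy":-31.6,"dz":7}]'
python3 - <<'E'
from h import *
s=ctrl.get_state(); print(s["qpos"])
i,d,K,Rw,t=cam("wrist"); save("pics/w1.png",i)
h=cv2.cvtColor(i,cv2.COLOR_RGB2HSV); P=cloud(d,K,Rw,t); print(t,Rw[:,2])
T=ctrl.read_camera("wrist")["tool_from_camera"]; print(T)
rect("handle",(h[...,2]<90)&(h[...,1]>60)&(P[...,2]>.045)&(P[...,2]<.07),K,Rw,t,.059)
E
```

```text
[-1.47898283e+00  2.86905048e-01  1.57761250e+00  1.29293628e-05
  1.27859617e+00 -1.49984177e-01]
[ 0.22672815 -0.64024295  0.37300842] [0.25446008 0.06115784 0.96514755]
[[-3.53464794e-04  9.65085984e-01  2.61933042e-01  6.67560622e-02]
 [ 9.99999937e-01  3.38908563e-04  1.00746618e-04  1.10307807e-03]
 [ 8.45779788e-06  2.61933062e-01 -9.65086043e-01 -1.42567249e-01]
 [ 0.00000000e+00  0.00000000e+00  0.00000000e+00  1.00000000e+00]]
handle 195 c [  95.5 -978.5] size [38.6 13. ] ang 26.39 median [  94.1 -980.9]$[0]: bad value
$[0]: bad value
```

View pics/w1.png

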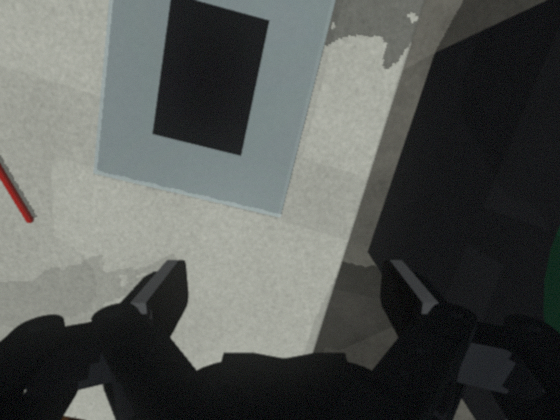

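The calls were refused, so nothing moved, and the picture shows only the start pose. I'll give all four keys in each row.

```bash
python3 -m pendant '[{"dx":2,"dy":-2,"dz":0,"twist":0},{"dx":5,"dy":-6,"dz":0,"twist":0},{"dx":9,"dy":-10,"dz":0,"twist":0},{"dx":13,"dy":-14,"dz":0,"twist":0},{"dx":17,"dy":-18,"dz":0,"twist":0},{"dx":21,"dy":-22.5,"dz":0,"twist":0},{"dx":25,"dy":-27,"dz":0,"twist":0},{"dx":29,"dy":-31.5,"dz":0,"twist":0},{"dx":33,"dy":-36,"dz":0,"twist":0},{"dx":37,"dy":-40.4,"dz":0,"twist":0}]' 60
```

```text
time: 1.55
eef_pos: [0.4248, -0.1727, 0.2317]
tcp_rot: [0.993, 0.12, 0.001, 0.0]
contact_force: [0.8, -0.9, 1.0]
opening: 0.594
finger_force: 0.0
```

```bash
python3 -m pendant '[{"dx":4,"dy":-4.4,"dz":0,"twist":0},{"dx":8,"dy":-8.8,"dz":0,"twist":0},{"dx":12,"dy":-13,"dz":1,"twist":0},{"dx":16,"dy":-17.5,"dz":2,"twist":0},{"dx":20,"dy":-22,"dz":3.5,"twist":0},{"dx":24,"dy":-26.5,"dz":5,"twist":0},{"dx":27,"dy":-30,"dz":6,"twist":0},{"dx":28.8,"dy":-31.6,"dz":7,"twist":0},{"dx":28.8,"dy":-31.6,"dz":7,"twist":0},{"dx":28.8,"dy":-31.6,"dz":7,"twist":0}]'
python3 - <<'E'
from h import *
s=ctrl.get_state(); print(s["qpos"])
i,d,K,Rw,t=cam("wrist"); save("pics/w2.png",i)
h=cv2.cvtColor(i,cv2.COLOR_RGB2HSV); P=cloud(d,K,Rw,t)
rect("handle",(h[...,2]<90)&(h[...,1]>60)&(P[...,2]>.045)&(P[...,2]<.07),K,Rw,t,.059)
E
```

```text
time: 2.8
eef_pos: [0.6279, 0.2008, 0.1615]
tcp_rot: [0.993, 0.121, -0.0, 0.0]
contact_force: [-0.9, -0.5, 1.2]
opening: 0.601
finger_force: 0.0
[ 1.55895640e-01  3.13363680e-01  1.67494322e+00 -3.07977299e-04
  1.15365033e+00  1.48521623e+00]
handle 2150 c [611.1 197.3] size [100.2  15.7] ang 14.72 median [613.  197.5]
```

View pics/w2.png

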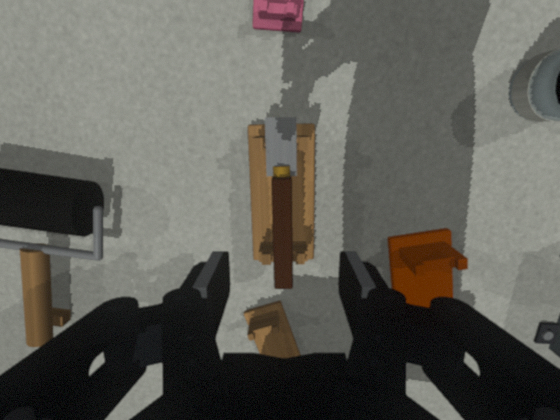

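The picture shows the knife at (283,200), centred between the fingers and lying straight along the tool. The estimates agree, so I go down with a 1.4 mm correction.

```bash
python3 -m pendant '[{"dx":0.15,"dy":-0.15,"dz":3,"twist":-0.6},{"dx":0.15,"dy":-0.15,"dz":7,"twist":-0.6},{"dx":0.15,"dy":-0.15,"dz":10,"twist":-0.6},{"dx":0.15,"dy":-0.15,"dz":12,"twist":-0.6},{"dx":0.15,"dy":-0.15,"dz":13,"twist":-0.6},{"dx":0.15,"dy":-0.15,"dz":13.35,"twist":-0.6},{"dx":0.15,"dy":-0.15,"dz":13.35,"twist":-0.6},{"dx":0.15,"dy":-0.15,"dz":13.35,"twist":-0.6}]'
python3 -m pendant '[{"dx":0,"dy":0,"dz":0,"twist":0},{"dx":0,"dy":0,"dz":0,"twist":0},{"dx":0,"dy":0,"dz":0,"twist":0},{"dx":0,"dy":0,"dz":0,"twist":0},{"dx":0,"dy":0,"dz":0,"twist":0},{"dx":0,"dy":0,"dz":0,"twist":0},{"dx":0,"dy":0,"dz":0,"twist":0},{"dx":0,"dy":0,"dz":0,"twist":0}]' 0 100
```

```text
time: 3.85
eef_pos: [0.63, 0.2033, 0.0291]
tcp_rot: [0.992, 0.126, 0.001, -0.0]
contact_force: [0.3, -0.0, 0.9]
opening: 0.599
finger_force: 0.0
time: 4.85
eef_pos: [0.6297, 0.2032, 0.0285]
tcp_rot: [0.992, 0.126, 0.001, -0.0]
contact_force: [-0.7, -0.3, 4.5]
opening: 0.172
finger_force: 98.2
```

```bash
python3 -m pendant '[{"dx":0,"dy":0,"dz":-0.5,"twist":0},{"dx":0,"dy":0,"dz":-2,"twist":0},{"dx":0,"dy":0,"dz":-4.5,"twist":0},{"dx":0,"dy":0,"dz":-7.5,"twist":0},{"dx":0,"dy":0,"dz":-10,"twist":0},{"dx":0,"dy":0,"dz":-11,"twist":0},{"dx":0,"dy":0,"dz":-11,"twist":0}]'
python3 - <<'E'
from h import *
s=ctrl.get_state(); Rt=R.from_quat(s["tcp_rot"]); print("tool x yaw",np.degrees(np.arctan2(*Rt.as_matrix()[[1,0],0])))
i,d,K,Rw,t=cam("wrist"); save("pics/w3.png",i)
P=cloud(d,K,Rw,t); Q=(P-np.array(s["eef_pos"]))@Rt.as_matrix()
h=cv2.cvtColor(i,cv2.COLOR_RGB2HSV)
m=(Q[...,2]>-.045)&(Q[...,2]<0.0)&(abs(Q[...,1])<.03)&(Q[...,0]>.015)&(Q[...,0]<.09)
q=Q[m]; print(len(q))
for a in np.arange(.015,.08,.005):
    w=q[(q[:,0]>=a)&(q[:,0]<a+.005)]
    if len(w)>5: print(round(a,3),len(w),np.round(1000*np.array([w[:,1].min(),w[:,1].max(),np.median(w[:,1]),np.median(w[:,2])]),1))
print("xmax",q[:,0].max(),np.percentile(q[:,0],99))
E
```

```text
time: 5.72
eef_pos: [0.6294, 0.2031, 0.1385]
tcp_rot: [0.992, 0.126, 0.001, -0.0]
contact_force: [-0.1, -0.7, -1.8]
opening: 0.173
finger_force: 97.7
tool x yaw 14.454032021595797
8610
0.015 517 [ -6.9   8.8   1.1 -30.3]
0.02 790 [-10.8  12.4   0.8 -29.2]
0.025 730 [-11.   12.8   1.2 -22.5]
0.03 845 [-11.1  12.7   0.8 -20.3]
0.035 758 [-11.1  13.    0.8 -19.9]
0.04 797 [-10.9  12.9   1.2 -19.9]
0.045 816 [-11.2  12.7   0.8 -19.9]
0.05 829 [-11.1  12.9   0.8 -20. ]
0.055 895 [-11.2  12.8   0.8 -19.9]
0.06 900 [-11.2  12.8   0.8 -19.9]
0.065 733 [-11.   12.9   0.8 -19.9]
xmax 0.06923290730398106 0.06853755671315553
```

View pics/w3.png

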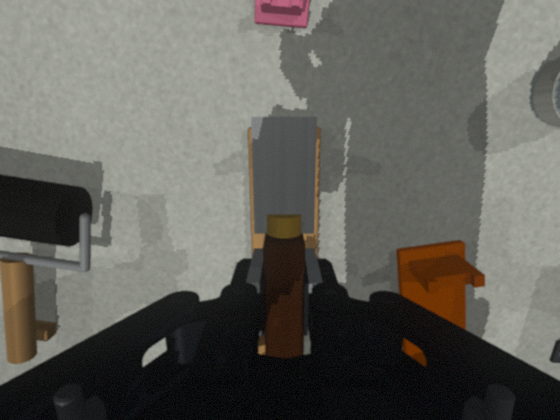

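The knife is held level and straight. In tool axes the tip is at x = 69 mm and the blade's mid-plane is 18 mm behind the TCP. Next I move to in front of the lip, staying high.

```bash
python3 -m pendant '[{"dx":-1.5,"dy":1.7,"dz":0,"twist":0.3},{"dx":-4.5,"dy":5.3,"dz":0,"twist":0.8},{"dx":-8.5,"dy":10,"dz":0,"twist":1.3},{"dx":-12.7,"dy":14.8,"dz":0,"twist":1.9},{"dx":-16.7,"dy":19.5,"dz":0,"twist":2.5},{"dx":-20.7,"dy":24.2,"dz":0,"twist":3},{"dx":-24.7,"dy":28.8,"dz":0,"twist":3.5},{"dx":-28,"dy":32.6,"dz":0,"twist":4},{"dx":-30.2,"dy":35.2,"dz":0,"twist":4.3},{"dx":-31,"dy":36.1,"dz":0,"twist":4.3}]'
python3 -m pendant '[{"dx":0,"dy":0,"dz":0,"twist":0},{"dx":0,"dy":0,"dz":0,"twist":0},{"dx":0,"dy":0,"dz":0,"twist":0}]'
cat > look.py <<'E'
from h import *
import sys
s=ctrl.get_state(); Rt=R.from_quat(s["tcp_rot"]).as_matrix(); p=np.array(s["eef_pos"]); print("tool yaw",np.degrees(np.arctan2(Rt[1,0],Rt[0,0])),p)
i,d,K,Rw,t=cam("wrist"); save(sys.argv[1],i)
P=cloud(d,K,Rw,t); Q=(P-p)@Rt; h=cv2.cvtColor(i,cv2.COLOR_RGB2HSV)
m=(h[...,0]>15)&(h[...,0]<35)&(h[...,1]>120)&(P[...,2]>.06)&(Q[...,0]>.075)
q=P[m]; print(len(q),"z med",np.median(q[:,2]))
# front edge: in each column take the lowest (nearest) yellow pixel
v,u=np.where(m); e=[]
for c in np.unique(u):
    e.append((c,v[u==c].max()))
e=np.array(e,float); L=onplane(e,K,Rw,t,float(sys.argv[2]))
LT=(L-p)@Rt; a=np.polyfit(LT[:,1],LT[:,0],1)
for _ in range(5):
    g=abs(LT[:,0]-np.polyval(a,LT[:,1]))<.002; a=np.polyfit(LT[g,1],LT[g,0],1)
print("inliers",g.sum(),len(g),"edge at tool x(mm)",a[1]*1000,"slope deg",np.degrees(np.arctan(a[0])),"y range",LT[g,1].min()*1000,LT[g,1].max()*1000)
E
python3 look.py pics/w4.png .073
```

```text
time: 7.02
eef_pos: [0.4177, -0.2247, 0.1365]
tcp_rot: [0.996, 0.087, -0.001, -0.001]
contact_force: [0.2, 0.6, -1.4]
opening: 0.173
finger_force: 97.7
time: 7.4
eef_pos: [0.4195, -0.2229, 0.1377]
tcp_rot: [0.996, 0.089, -0.0, -0.0]
contact_force: [0.2, 0.6, -0.3]
opening: 0.169
finger_force: 97.7
tool yaw 10.253981377738905 [ 0.41952982 -0.22286513  0.13766145]
10405 z med 0.07356501255250875
inliers 289 295 edge at tool x(mm) 110.36796579400878 slope deg -0.10588345368941474 y range -81.0522655716547 86.87270929189256
```

View pics/w4.png

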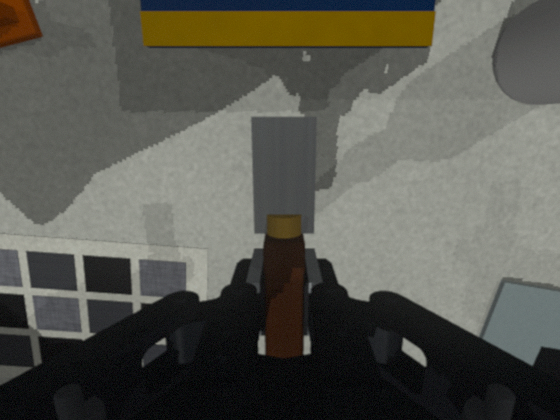

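The lip's front edge is at row 46, columns 143–433. It is square to the tool, 110 mm ahead of the TCP and 41 mm from the blade tip. I lower to slot height, then advance slowly.

```bash
python3 -m pendant '[{"dx":0,"dy":0.1,"dz":1,"twist":0},{"dx":0,"dy":0.2,"dz":3,"twist":0},{"dx":0,"dy":0.2,"dz":5.5,"twist":0},{"dx":0,"dy":0.2,"dz":8,"twist":0},{"dx":0,"dy":0.2,"dz":9.2,"twist":0},{"dx":0,"dy":0.2,"dz":9.5,"twist":0},{"dx":0,"dy":0.2,"dz":9.5,"twist":0},{"dx":0,"dy":0.2,"dz":9.5,"twist":0}]'
python3 - <<'E'
from h import *
s=ctrl.get_state(); Rt=R.from_quat(s["tcp_rot"]).as_matrix(); p=np.array(s["eef_pos"]); print(p,Rt.round(4).tolist())
i,d,K,Rw,t=cam("wrist"); P=cloud(d,K,Rw,t); Q=(P-p)@Rt
b=P[(Q[...,0]>.04)&(Q[...,0]<.065)&(abs(Q[...,1])<.01)]; print("blade top z",np.median(b[:,2]))
h=cv2.cvtColor(i,cv2.COLOR_RGB2HSV); m=(h[...,0]>15)&(h[...,0]<35)&(h[...,1]>120)&(Q[...,0]>.09)
print("lip top z",np.median(P[m][:,2]),"lip front",np.percentile(Q[m][:,0],[1,3,10]))
E
```

```text
time: 8.45
eef_pos: [0.4202, -0.2264, 0.0438]
tcp_rot: [0.996, 0.089, 0.001, 0.001]
contact_force: [0.8, 0.5, -0.1]
opening: 0.174
finger_force: 97.7
[ 0.42016813 -0.22638504  0.04381514] [[0.9843, 0.1764, 0.0016], [0.1764, -0.9843, -0.0014], [0.0013, 0.0016, -1.0]]
blade top z 0.06388374726801854
  return _methods._mean(a, axis=axis, dtype=dtype,
  ret = ret.dtype.type(ret / rcount)
Traceback (most recent call last):
IndexError: index -1 is out of bounds for axis 0 with size 0
```

```bash
python3 -m pendant '[{"dx":0.5,"dy":0,"dz":0.12,"twist":0},{"dx":1.5,"dy":0,"dz":0.12,"twist":0},{"dx":2.5,"dy":0,"dz":0.12,"twist":0},{"dx":3.2,"dy":0,"dz":0.12,"twist":0},{"dx":3.8,"dy":0,"dz":0.12,"twist":0},{"dx":4.3,"dy":0,"dz":0.12,"twist":0},{"dx":4.8,"dy":0,"dz":0.12,"twist":0},{"dx":5.1,"dy":0,"dz":0.12,"twist":0},{"dx":5.4,"dy":0,"dz":0.12,"twist":0},{"dx":5.4,"dy":0,"dz":0.12,"twist":0}]'
python3 - <<'E'
from h import *
i,d,K,Rw,t=cam("scene"); c=i[150:280,110:300]; save("pics/s2.png",cv2.resize(c,None,fx=4,fy=4,interpolation=cv2.INTER_CUBIC))
s=ctrl.get_state(); print(s["eef_pos"],s["contact_force"],s["wrist_torque"])
E
```

```text
time: 9.75
eef_pos: [0.4727, -0.2164, 0.0417]
tcp_rot: [0.996, 0.089, 0.0, 0.0]
contact_force: [0.1, 0.0, -0.7]
opening: 0.17
finger_force: 97.7
[ 0.47258722 -0.21630584  0.04159848] [ 0.09054194 -0.08737681 -0.97121617] [-0.00550838  0.03473581 -0.01535186]
```

View pics/s2.png

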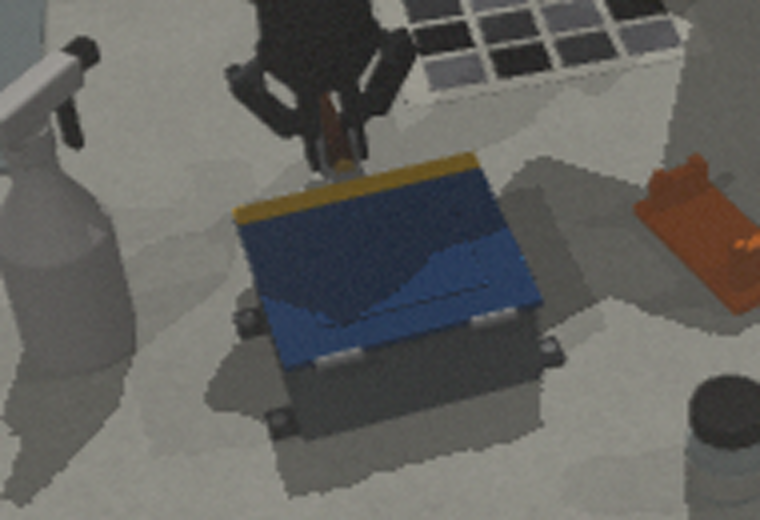

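The blade is in the slot under the middle of the lip (crop pixel (340,175)) with no contact force yet. I lift slowly through the seal.

```bash
python3 -m pendant '[{"dx":0,"dy":0,"dz":-0.15,"twist":0},{"dx":0,"dy":0,"dz":-0.3,"twist":0},{"dx":0,"dy":0,"dz":-0.4,"twist":0},{"dx":0,"dy":0,"dz":-0.5,"twist":0},{"dx":0,"dy":0,"dz":-0.58,"twist":0},{"dx":0,"dy":0,"dz":-0.66,"twist":0},{"dx":0,"dy":0,"dz":-0.74,"twist":0},{"dx":0,"dy":0,"dz":-0.82,"twist":0},{"dx":0,"dy":0,"dz":-0.9,"twist":0},{"dx":0,"dy":0,"dz":-0.9,"twist":0}]' 0 120
cat > lid.py <<'E'
from h import *
import sys
i,d,K,Rw,t=cam("scene"); P=cloud(d,K,Rw,t); h=cv2.cvtColor(i,cv2.COLOR_RGB2HSV)
if len(sys.argv)>1: save(sys.argv[1],cv2.resize(i[150:280,110:300],None,fx=4,fy=4,interpolation=cv2.INTER_CUBIC))
B=np.zeros(i.shape[:2],bool); B[180:265,160:255]=1
m=B&(P[...,2]>.055)&(P[...,2]<.13)&(((h[...,0]>100)&(h[...,0]<125)&(h[...,1]>120))|((h[...,0]>15)&(h[...,0]<35)&(h[...,1]>120)))
q=P[m]; a=np.radians(10.2); x=(q[:,:2]-[.527,-.205])@[np.cos(a),np.sin(a)]
g=(x>0)&(x<.155); f=np.polyfit(x[g],q[g,2],1); r=abs(q[:,2]-np.polyval(f,x))<.004; f=np.polyfit(x[g&r],q[g&r,2],1)
print("lid angle",-np.arctan(f[0]),"lip top z",np.polyval(f,0),"hinge z",np.polyval(f,.16),g.sum())
s=ctrl.get_state(); print(s["eef_pos"],s["contact_force"],s["wrist_torque"])
E
python3 lid.py
```

```text
time: 11.05
eef_pos: [0.4726, -0.2163, 0.0507]
tcp_rot: [0.996, 0.089, -0.0, -0.0]
contact_force: [1.7, 0.0, -4.2]
opening: 0.167
finger_force: 118.6
lid angle 0.025719263301994453 lip top z 0.07805495354874248 hinge z 0.0739389638314138 987
[ 0.47263161 -0.21629718  0.05071909] [ 1.51040171 -0.91930027 -4.03311495] [-0.08796325 -0.09187879 -0.07006844]
```

The lid is cracked open at 0.026 rad. I keep lifting.

```bash
python3 -m pendant '[{"dx":0,"dy":0,"dz":-0.12,"twist":0},{"dx":0,"dy":0,"dz":-0.26,"twist":0},{"dx":0,"dy":0,"dz":-0.42,"twist":0},{"dx":0,"dy":0,"dz":-0.58,"twist":0},{"dx":0,"dy":0,"dz":-0.74,"twist":0},{"dx":0,"dy":0,"dz":-0.9,"twist":0},{"dx":0,"dy":0,"dz":-1.05,"twist":0},{"dx":0,"dy":0,"dz":-1.2,"twist":0},{"dx":0,"dy":0,"dz":-1.3,"twist":0},{"dx":0,"dy":0,"dz":-1.3,"twist":0}]'
python3 lid.py pics/s3.png
```

```text
time: 12.35
eef_pos: [0.4726, -0.2163, 0.0637]
tcp_rot: [0.996, 0.088, -0.0, -0.0]
contact_force: [0.9, 0.1, -4.1]
opening: 0.164
finger_force: 118.8
lid angle 0.1154939130919671 lip top z 0.09246908341621464 hinge z 0.07390745360973511 1031
[ 0.47261676 -0.21629451  0.06365362] [ 1.72596686  0.69048867 -3.30232064] [ 0.03906421 -0.08034275 -0.01331619]
```

View pics/s3.png

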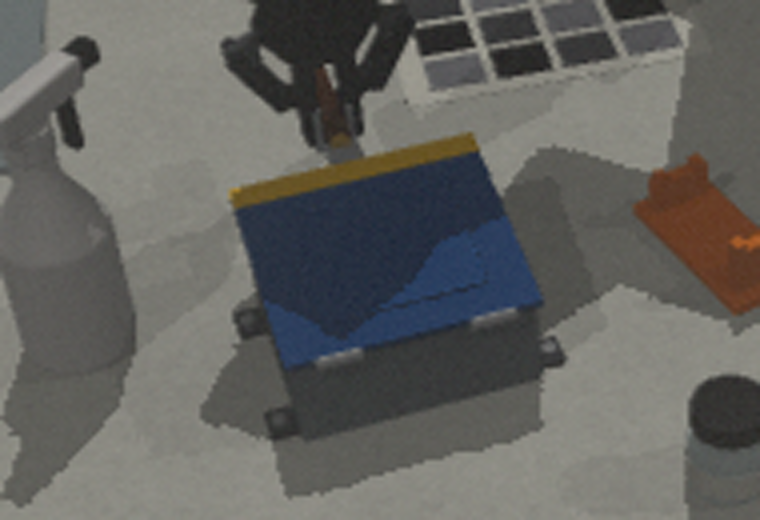

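The lid rests ajar on the blade with its lip about 18.5 mm up, and the spray bottle, orange rest and jar are undisturbed. I add about 1 mm, hold, and check that it is steady.

```bash
python3 -m pendant '[{"dx":0,"dy":0,"dz":-0.06,"twist":0},{"dx":0,"dy":0,"dz":-0.12,"twist":0},{"dx":0,"dy":0,"dz":-0.12,"twist":0},{"dx":0,"dy":0,"dz":-0.12,"twist":0},{"dx":0,"dy":0,"dz":-0.12,"twist":0}]'
python3 lid.py
python3 -m pendant '[{"dx":0,"dy":0,"dz":0,"twist":0},{"dx":0,"dy":0,"dz":0,"twist":0},{"dx":0,"dy":0,"dz":0,"twist":0},{"dx":0,"dy":0,"dz":0,"twist":0},{"dx":0,"dy":0,"dz":0,"twist":0},{"dx":0,"dy":0,"dz":0,"twist":0},{"dx":0,"dy":0,"dz":0,"twist":0},{"dx":0,"dy":0,"dz":0,"twist":0}]'
python3 lid.py
```

```text
time: 13.02
eef_pos: [0.4726, -0.2163, 0.0648]
tcp_rot: [0.996, 0.089, -0.0, -0.0]
contact_force: [1.2, -0.5, -2.3]
opening: 0.169
finger_force: 118.8
lid angle 0.12171766472666856 lip top z 0.0935043824982322 hinge z 0.07393280834977008 1048
[ 0.47261365 -0.21632228  0.06481662] [ 0.86970925 -0.70415767 -3.05086458] [ 0.06039277 -0.07010827  0.01243586]
time: 14.08
eef_pos: [0.4726, -0.2163, 0.0648]
tcp_rot: [0.996, 0.088, -0.0, -0.0]
contact_force: [0.2, 1.6, -3.3]
opening: 0.16
finger_force: 118.8
lid angle 0.11904434629085509 lip top z 0.09324908453011461 hinge z 0.0741115004808121 1025
[ 0.47263069 -0.21629434  0.0648193 ] [ 1.28030299  0.459519   -3.2049068 ] [ 0.06039134  0.02684011 -0.03829594]
```

The lid is steady at 0.12 rad with the lip about 2 cm up, so I'm handing in.

```bash
python3 -c "
from plant import ctrl; print(ctrl.sign_off())"
```

```text
the job is handed in; nothing more can be done
None
```

The job is handed in at about 14 s: the seal let go, and the lid rests ajar on the blade of the gripped knife with its front lip about 2 cm up (0.12 rad), steady over the last second; the spray bottle and jar still stand in place in the last picture, and the roller, out of that crop, was never near the arm's path.

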